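# Weigh out a jar-mill charge of grinding cylinders

### The arm

A 6-joint arm with a two-finger parallel gripper is mounted at the origin on the work surface. World frame = base frame: x ahead of the robot, y to its left, z up, the work surface at z = 0. Lengths are in mm, angles in degrees, forces in N, time in s.
With the tool pointing down it reaches from about 300 to 850 mm from the base axis. Payload 4.2 kg.
Tool frame: the origin (TCP) lies midway between the tips of the shut fingers; the grasp point (between the pads) lies 19 mm behind it; z points along the fingers, y is the line along which they close (so a half turn about z gives the same grasp; the last joint's range is limited). The gripper opens to 91 mm and grips with 3 to 60 N. Pads are 32 mm wide; open, the fingers measure 118 mm over their backs; the gripper's body (76 mm by 178 mm) begins 60 mm behind the grasp point.
Start: joints at [-66.864, 18.312, 89.639, -0, 72.044, -1.146], TCP at [236.461, -524.147, 213.976] pointing down, gripper open.
Joint ranges: [-177.97, 177.97], [-48.28, 115.42], [12.27, 149.76], [-77.06, 257.06], [2.81, 150.46], [-146.56, 146.56]. Speed limits (degrees/s): [147.25, 147.25, 180, 180, 180, 180].

### API

Orientations are given as [roll, pitch, yaw] about the fixed x, y, z axes, in that order (R = Rz(yaw) Ry(pitch) Rx(roll)).
In Python, from workcell import state, grab_frame, camera_model, workorder gives the robot as it stands.
- The arm moves only by the tool carry_out, never from a script. Its argument "commands" is a list of rows, each a list of 7 numbers: the turn, a rotation vector about the tool's x, y, z in degrees, then the shift along the tool's x, y, z in mm, then the opening, from -1 (shut) to 1 (fully open). In form: [[ax, ay, az, dx, dy, dz, hand], ...]. A call has 1 to 20 rows; each row is the pose to reach, as a shift and turn from the pose commanded when the call began, along the tool's axes at that moment; what a row does not reach only later rows make up. A row lasts 1/10 s, in which the tool goes at most 50 mm and 8.59 degrees, less where a joint would pass 70% of its speed; a pose out of reach is approached as far as the arm can. A call with a gripper value outside its range is refused whole. The fingers move at their own pace and stop on an object; "force" is the grip in N (left out, the last holds). Time passes only in rows, so rows that repeat a pose let the fingers close. It gives the time, the measured TCP pose, the force, the opening and the grip force at its end, in the units of the state.
- state(): the state, without advancing time (a new reading comes with each control period).
- grab_frame(name): name is "scene" or "top" or "wrist"; returns the picture (384x512x3 uint8, red, green, blue); there is no depth.
- camera_model(name): a dict with "fx", "fy", "cx", "cy" (pixels), "origin" and "rotation" of the camera in the world; the wrist camera has in their place "mount" (4x4, takes a point from camera to tool coordinates, whose origin is the TCP and whose axes are the flange's). Camera axes: x right, y up, looking along -z (the intrinsics and any distortion apply to the point x, -y, -z); pixel columns grow to the right and rows downward; lengths in mm; the calibration is good to about 2 mm. A picture is of the moment at which its call begins: read the wrist's pose just before it. camera_model takes no time and is no camera call.
- workorder.job_done(): hands the job in; it is judged then, once.
The state is a dict: "time_s": time; "qpos": joint angles; "qvel": joint speeds; "effort": joint torques, N m; "ee_pos": TCP position; "ee_rot": TCP orientation; "force": force on the tool from outside, world axes, zero at the start; "torque": the same for the moment, N m; "gripper_width": finger opening in mm; "gripper_force": force on a finger pad.
Only numpy, scipy, OpenCV 4.12 (cv2) and the standard library are available. Lean on these libraries where they do the work, as an engineer would, in place of code of your own. Each camera call takes 0.05 s, during which the arm holds its last target. There are 200 camera calls.

### The job

Weigh out a charge for the jar mill: move ceramic cylinders from the leaning rack onto the pan of the sprung scale, long or short as needed, until the needle settles within the green band. Set each cylinder down on the pan rather than dropping it, leave the ones you do not need in the rack's pockets, and do not disturb the other things on the table.

Things in the scene. Friction and masses are not known exactly. Their poses are not given: they have to be found in the camera images.
- long_a: ceramic grinding cylinder, white, long: 34 mm diameter, 64 mm long, about 160 g (141 to 180 g): sinks the pan by 30.7 to 39.2 mm. Origin at the centre of its lower end, z along its axis to the upper end. Stands in a rack pocket, leaning with it
- long_b: ceramic grinding cylinder, white, long: 34 mm diameter, 64 mm long, about 160 g (141 to 180 g): sinks the pan by 30.7 to 39.2 mm. Origin at the centre of its lower end, z along its axis to the upper end. Stands in a rack pocket, leaning with it
- short_a: ceramic grinding cylinder, terracotta red, short: 34 mm diameter, 36 mm long, about 64 g (55 to 73 g): sinks the pan by 12.1 to 15.8 mm. Origin at the centre of its lower end, z along its axis to the upper end. Stands in a rack pocket, leaning with it
- short_b: ceramic grinding cylinder, terracotta red, short: 34 mm diameter, 36 mm long, about 64 g (55 to 73 g): sinks the pan by 12.1 to 15.8 mm. Origin at the centre of its lower end, z along its axis to the upper end. Stands in a rack pocket, leaning with it
- short_c: ceramic grinding cylinder, terracotta red, short: 34 mm diameter, 36 mm long, about 64 g (55 to 73 g): sinks the pan by 12.1 to 15.8 mm. Origin at the centre of its lower end, z along its axis to the upper end. Stands in a rack pocket, leaning with it
- rack: fixed grey and plywood rack 382 mm wide, five square pockets in a row along its y, at y -160, -80, 0, 80, 160 mm; cylinders in any order. Origin on the table under the row, x towards the robot's side. Pockets 38 mm wide, 18 mm deep, floor centre 45 mm above the table; they lean 35 degrees: their axis (the cylinders' z) points up and towards the rack's -x, away from the robot
- shelf_edge (a point): middle of the lower front edge of the fixed wire ware shelf over the rack's pockets: 148 mm above the table, at rack x = -8 mm. Shelf of 8 mm wires, running 101 mm towards the robot, 40 mm pots on top. It leaves no room for an upright gripper: take cylinders with the tool leaning like the pockets and draw them out along their axis
- scale: fixed sprung scale, green body 200 x 140 mm, 106 mm high, origin on the table under its middle, long side along its x. The pan rides above it; the gauge is on its +x face
- pan_mid (a point): centre of the top of the pan's floor, moving with the pan (210 mm above the table when empty). Steel pan 200 mm (scale x) by 120 mm (scale y), rim 3 mm thick standing 8 mm above the floor; axes as the scale's, z up
- pan (a joint): how far the pan has sunk, m: 0 empty, 0.095 at its bottom stop; spring 45 N/m (22 mm per 100 g), damped, settles in about 1 s; the pan stays level
- mark (a joint): height setting of the green band, m: equals the pan sinking at which the needle stands at the band's middle. Preset; cannot be moved by the robot
- needle (a point): middle of the red horizontal needle (60 mm wide, 4 mm thick) that hangs from the pan in front of the gauge and sinks with it
- band (a point): middle of the green band on the white gauge plate: 46 mm wide, 18 mm high (9 mm each way from its black centre line), axes as the scale's
- mug: bystander: red mug, 76 mm wide, 85 mm high, origin under its centre
- spatula: bystander: spatula lying on the table, origin under it
- glaze_jar: bystander: amber jar, 64 mm wide, 85 mm high, origin under its centre
- dish: bystander: blue bowl, 100 mm wide, 35 mm high, origin under its centre
- brush: bystander: brush lying on the table, origin under it
- plaster_bat: bystander: white plaster disc, 120 mm wide, 20 mm high, origin under its centre
Mind the look-alikes: they are no part of the job. What is shaped like the short_b but yellow is not meant. What is shaped like the long_a but yellow is not meant.

How it is judged (in metres and radians):
At the end, for the whole second after the job is handed in: The needle stands within 9 mm of the middle of the green band and the pan is still; every cylinder is at rest, either within the pan's rim or in a pocket of the rack (z of needle in the frame of band between -0.009 and 0.009 m and velocity of joint pan between -0.01 and 0.01 m/s and ((x of long_a in the frame of pan_mid between -0.1 and 0.1 m and y of long_a in the frame of pan_mid between -0.06 and 0.06 m and z of long_a in the frame of pan_mid between -0.006 and 0.08 m) or (x of long_a in the frame of rack between -0.04 and 0.04 m and y of long_a in the frame of rack between -0.19 and 0.19 m and z of long_a in the frame of rack between 0.03 and 0.08 m)) and linear speed of each of long_a, long_b, short_a, short_b, short_c below 0.03 m/s and ((x of long_b in the frame of pan_mid between -0.1 and 0.1 m and y of long_b in the frame of pan_mid between -0.06 and 0.06 m and z of long_b in the frame of pan_mid between -0.006 and 0.08 m) or (x of long_b in the frame of rack between -0.04 and 0.04 m and y of long_b in the frame of rack between -0.19 and 0.19 m and z of long_b in the frame of rack between 0.03 and 0.08 m)) and ((x of short_a in the frame of pan_mid between -0.1 and 0.1 m and y of short_a in the frame of pan_mid between -0.06 and 0.06 m and z of short_a in the frame of pan_mid between -0.006 and 0.08 m) or (x of short_a in the frame of rack between -0.04 and 0.04 m and y of short_a in the frame of rack between -0.19 and 0.19 m and z of short_a in the frame of rack between 0.03 and 0.08 m)) and ((x of short_b in the frame of pan_mid between -0.1 and 0.1 m and y of short_b in the frame of pan_mid between -0.06 and 0.06 m and z of short_b in the frame of pan_mid between -0.006 and 0.08 m) or (x of short_b in the frame of rack between -0.04 and 0.04 m and y of short_b in the frame of rack between -0.19 and 0.19 m and z of short_b in the frame of rack between 0.03 and 0.08 m)) and ((x of short_c in the frame of pan_mid between -0.1 and 0.1 m and y of short_c in the frame of pan_mid between -0.06 and 0.06 m and z of short_c in the frame of pan_mid between -0.006 and 0.08 m) or (x of short_c in the frame of rack between -0.04 and 0.04 m and y of short_c in the frame of rack between -0.19 and 0.19 m and z of short_c in the frame of rack between 0.03 and 0.08 m))); the robot touches nothing.
It fails at once if a bystander is shifted by more than 30 mm (distance of any of mug, spatula, glaze_jar, dish, brush, plaster_bat from where it was at the start of the episode above 0.03 m).
It fails at once if a cylinder is dropped: it falls free of the fingers faster than 0.8 m/s (more than about 30 mm) ((linear speed of long_a above 0.8 m/s and contact force between long_a and the fingers below 0.05 N) or (linear speed of long_b above 0.8 m/s and contact force between long_b and the fingers below 0.05 N) or (linear speed of short_a above 0.8 m/s and contact force between short_a and the fingers below 0.05 N) or (linear speed of short_b above 0.8 m/s and contact force between short_b and the fingers below 0.05 N) or (linear speed of short_c above 0.8 m/s and contact force between short_c and the fingers below 0.05 N)).
It also fails if it takes over 72 s, if anything falls off the work surface, if the arm or the gripper's body presses on something with over 40 N, if the wrist force passes 120 N, or if a joint passes its speed limit or range.

## Working session

There is one attempt and no reset: what is moved stays moved. The work goes in short steps, Python scripts to look and compute and a tool call to move; the robot and the scene stay as the last step left them, time stands still between calls to the robot, and variables do not carry over. Pictures are saved under pics/ and viewed, at most 10 in all, crops included, and the job is handed in when it is done.

Besides the shell and the picture viewer there is one more tool, called as name(argument=value, ...), one argument or row to a line, values as JSON. carry_out: Moves the arm, as the interface text tells. Its arguments: {"type":"object","properties":{"commands":{"type":"array"},"force":{"type":"number"}},"required":["commands"]}

```bash
ls; mkdir -p pics; python3 - <<'E'
from workcell import state, grab_frame, camera_model
import cv2,json
for n in("scene","top"):
    m=camera_model(n);print(n,m)
    cv2.imwrite(f"pics/{n}0.png",grab_frame(n)[:,:,::-1])
print(camera_model("wrist"));print(state())
E
```

```text
pics
scene {'fx': 413.4528755235463, 'fy': 413.4528755235463, 'cx': 256.703043035265, 'cy': 196.9308738025818, 'origin': array([1028.12769928, -447.96069058, 1052.62289758]), 'rotation': array([37.8793239 ,  0.5563178 , 43.55725044])}
top {'fx': 460.136812400954, 'fy': 460.136812400954, 'cx': 254.92534952715675, 'cy': 195.62226500796046, 'origin': array([ 351.05623154,   73.7657326 , 1337.88779526]), 'rotation': array([  8.8829743 ,  -0.69232892, -88.56835716])}
{'fx': 264.906333874097, 'fy': 264.906333874097, 'cx': 253.8977185112312, 'cy': 192.20427032401966, 'mount': array([[-4.19340732e-04,  9.72258868e-01,  2.33907071e-01,
         6.57764907e+01],
       [ 9.99999905e-01,  3.80684454e-04,  2.10412003e-04,
        -8.15938978e-01],
       [ 1.15530150e-04,  2.33907137e-01, -9.72258936e-01,
        -1.70692083e+02],
       [ 0.00000000e+00,  0.00000000e+00,  0.00000000e+00,
         1.00000000e+00]])}
{'time_s': 0.1, 'qpos': array([-6.68644129e+01,  1.83476236e+01,  8.96972886e+01,  4.69357109e-04,
        7.20439855e+01, -1.14447445e+00]), 'qvel': array([ 0.13411532, -0.08750658, -0.11135054, -0.03180927, -0.0079572 ,
        0.01166692]), 'effort': array([-4.91301871e-04, -4.13334990e+01, -2.32509792e+01,  7.28063495e-02,
        4.21588321e-02, -4.26853944e-05]), 'ee_pos': array([ 236.28387628, -523.73218893,  213.22232225]), 'ee_rot': array([-1.79911129e+02, -2.22178201e-03,  2.42799148e+01]), 'force': array([-0.03846279,  0.0907266 ,  0.37986888]), 'torque': array([-0.03403774, -0.03962409, -0.00839691]), 'gripper_force': 0.0, 'gripper_width': 90.93915128342127}
```

View pics/scene0.png

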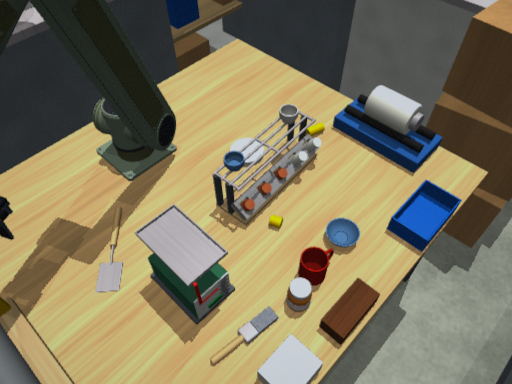

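View pics/top0.png

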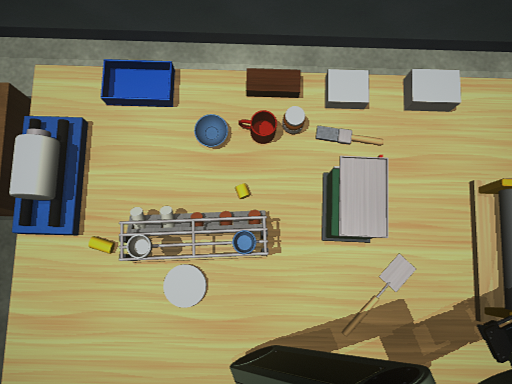

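```bash
cat > h.py <<'E'
import numpy as np,cv2
from scipy.spatial.transform import Rotation as R
from workcell import state,grab_frame,camera_model
rpy=lambda a:R.from_euler('xyz',a,degrees=True).as_matrix()
def cam(n,st=None):
    m=camera_model(n)
    if n=="wrist":
        T=np.eye(4);T[:3,:3]=rpy(st["ee_rot"]);T[:3,3]=st["ee_pos"];T=T@m["mount"]
        return m,T[:3,:3],T[:3,3]
    return m,rpy(m["rotation"]),np.array(m["origin"])
def ray(c,u,v):
    m,Q,o=c;d=Q@[(u-m["cx"])/m["fx"],-(v-m["cy"])/m["fy"],-1];return o,d/np.linalg.norm(d)
def plane(c,u,v,z):
    o,d=ray(c,u,v);return o+d*(z-o[2])/d[2]
def tri(obs):  # [(cam,u,v),...] -> point, residuals mm
    A=0;b=0;L=[ray(*q) for q in obs]
    for o,d in L:
        P=np.eye(3)-np.outer(d,d);A=A+P;b=b+P@o
    p=np.linalg.solve(A,b);return p,[round(float(np.linalg.norm((np.eye(3)-np.outer(d,d))@(p-o))),1) for o,d in L]
def proj(c,p):
    m,Q,o=c;q=Q.T@(np.asarray(p,float)-o);return np.array([m["cx"]+m["fx"]*q[0]/-q[2],m["cy"]-m["fy"]*q[1]/-q[2]])
def blobs(im,lo,hi,mn=15):
    h=cv2.cvtColor(im,cv2.COLOR_RGB2HSV);k=cv2.inRange(h,np.array(lo),np.array(hi))
    n,_,s,c=cv2.connectedComponentsWithStats(k)
    return [(c[i].round(1).tolist(),s[i].tolist()) for i in range(1,n) if s[i,4]>=mn]
E
python3 - <<'E'
from h import *
S,T=cam("scene"),cam("top")
a=cv2.imread("pics/scene0.png");b=cv2.imread("pics/top0.png")
for n,i in(("s",a),("t",b)):
    print(n,"red",blobs(i[:,:,::-1].copy(),(0,120,60),(14,255,255)))
    print(n,"yel",blobs(i[:,:,::-1].copy(),(24,180,100),(35,255,255)))
print(plane(T,340,157,210),plane(T,387,157,210),plane(T,387,237,210),plane(T,340,239,210))
for uv in((137,210),(255,214)):print(plane(T,*uv,90))
A=cv2.resize(a[100:225,195:345],(600,500),interpolation=2);B=cv2.resize(b[195:270,110:280],(680,300),interpolation=2)
C=np.zeros((600,800,3),np.uint8);C[:300,:680]=B
A2=cv2.resize(a[125:220,210:330],(380,300),interpolation=2);C[300:,:380]=A2
C[300:,400:]=cv2.resize(a[200:320,130:250],(400,300),interpolation=2)
cv2.imwrite("pics/c1.png",C)
E
```

```text
s red [([280.6, 172.6], [274, 168, 13, 11, 103]), ([264.5, 187.9], [258, 183, 13, 12, 112]), ([247.8, 204.0], [241, 199, 14, 11, 118]), ([316.1, 260.3], [300, 246, 34, 27, 354]), ([350.2, 307.8], [322, 279, 58, 60, 1589]), ([201.3, 292.5], [192, 281, 26, 24, 115]), ([307.3, 299.2], [305, 294, 6, 11, 23]), ([295.4, 300.8], [288, 296, 16, 10, 48])]
s yel [([315.5, 128.2], [307, 123, 17, 12, 121]), ([275.4, 220.3], [269, 215, 14, 12, 118])]
t red [([273.1, 79.7], [247, 69, 54, 23, 1153]), ([260.3, 125.0], [239, 110, 39, 27, 450]), ([291.4, 124.6], [283, 115, 21, 14, 70]), ([225.4, 214.0], [220, 211, 12, 7, 60]), ([254.1, 212.9], [248, 210, 13, 6, 62]), ([196.2, 215.2], [191, 212, 12, 7, 62]), ([254.4, 221.3], [249, 219, 11, 5, 46]), ([225.5, 222.4], [220, 220, 11, 5, 43]), ([198.1, 223.6], [195, 222, 7, 4, 27])]
t yel [([506.8, 181.8], [503, 179, 9, 6, 49]), ([242.0, 190.1], [236, 184, 13, 14, 114]), ([100.1, 244.2], [89, 237, 24, 16, 237])]
[ 631.86979905 -147.31158665  210.        ] [ 635.1891061  -266.13229635  210.        ] [ 433.55443908 -262.20753295  210.        ] [ 425.6792639 -146.5650355  210.       ]
[498.17242283 383.62586134  90.        ]
[495.69696749  62.09268006  90.        ]
```

View pics/c1.png

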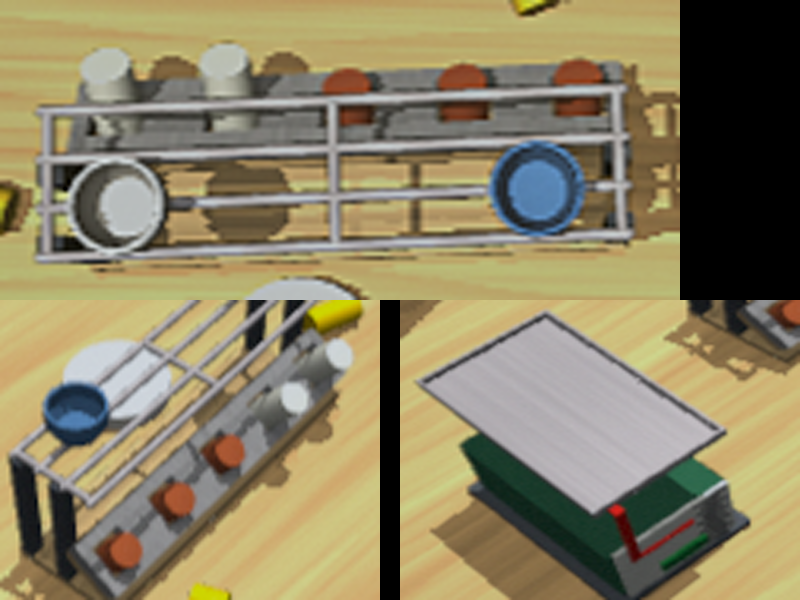

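```bash
python3 - <<'E'
from h import *
S,T=cam("scene"),cam("top")
P=[]
for s,t in(((188.5,286),(387,157)),((227.5,252.8),(340,157)),((135.4,232.8),(387,237)),((173.5,205.2),(340,239))):
    p,r=tri([(S,*s),(T,*t)]);P.append(p);print("pan",p.round(1),r)
P=np.array(P);print("mid",P.mean(0).round(1))
# cylinders (whole visible blob centroids)
for s,t in(((280.6,172.6),(196.2,215.2)),((264.5,187.9),(225.4,214)),((247.8,204),(254.1,212.9))):
    print("cyl",tri([(S,*s),(T,*t)]))
# white tops: top crop (105,63)/4+..., scene crop
t1=(110+105/4,195+65/4);t2=(110+225/4,195+60/4)
s1=(210+338*120/380,125+57*95/300);s2=(210+295*120/380,125+100*95/300)
print("white",tri([(S,*s1),(T,*t1)]),tri([(S,*s2),(T,*t2)]))
# shelf front edge corners (front rail ends): top crop (40,112),(628,88)
print("rack front ends at z~50 top view", plane(T,110+75/4,195+80/4,60),plane(T,110+620/4,195+65/4,60))
a=cv2.imread("pics/scene0.png")[:,:,::-1].copy()
print("green",blobs(a,(50,150,80),(75,255,255),5))
h=cv2.cvtColor(a,cv2.COLOR_RGB2HSV);k=cv2.inRange(h,(0,150,70),(10,255,255))|cv2.inRange(h,(170,150,70),(180,255,255))
ys,xs=np.nonzero(k[275:312,185:225]);
for y in sorted(set(ys)):print(y+275,(xs[ys==y]+185).tolist())
k=cv2.inRange(h,(50,150,80),(75,255,255));ys,xs=np.nonzero(k[285:320,195:235])
for y in sorted(set(ys)):print("g",y+285,(xs[ys==y]+195).tolist())
E
```

```text
pan [ 634.3 -264.4  214.5] [0.5, 0.5]
pan [ 633.2 -146.2  209. ] [1.7, 1.7]
pan [ 433.6 -260.8  213.2] [0.5, 0.5]
pan [ 428.2 -144.2  205.4] [3.9, 3.9]
mid [ 532.3 -203.9  210.5]
cyl (array([487.40850752, 220.98566461,  75.22941726]), [3.7, 3.7])
cyl (array([492.89659629, 140.76757004,  75.64765711]), [3.6, 3.6])
cyl (array([498.31996548,  61.95263612,  75.34038225]), [3.3, 3.3])
white (array([494.61909563, 385.40978388,  89.52015708]), [0.2, 0.2]) (array([501.16228556, 305.12173509,  91.08815403]), [1.5, 1.5])
rack front ends at z~50 top view [487.10404424 413.05776329  60.        ] [507.64661322  34.04264204  60.        ]
green [([215.4, 298.6], [209, 294, 13, 11, 14])]
282 [194, 195, 196]
283 [193, 194, 195, 196]
284 [192, 193, 194, 195, 196, 197]
285 [193, 194, 195, 196]
286 [194, 195, 196]
287 [196, 197]
288 [196, 197, 217]
289 [197, 216, 217]
290 [196, 197, 198, 214, 215, 216]
291 [197, 198, 213, 214, 215]
292 [198, 212, 213, 214]
293 [211, 212]
294 [198, 210, 211]
295 [198, 199, 209, 210]
296 [198, 208, 209]
297 [198, 199, 200, 207, 208]
298 [198, 199, 200, 205, 206, 207]
299 [199, 200, 204, 205, 206]
300 [199, 201, 203, 204, 205]
301 [199, 200, 201, 202, 203]
302 [199, 200, 201, 202]
303 [200, 201]
g 294 [220, 221]
g 295 [219, 220]
g 296 [218]
g 297 [217]
g 298 [216]
g 299 [215]
g 300 [214]
g 301 [213]
g 302 [212]
g 303 [210, 211]
g 304 [209]
```

```bash
python3 - <<'E'
from h import *
a=cv2.imread("pics/scene0.png")
cv2.imwrite("pics/c2.png",cv2.resize(a[270:320,180:240],(720,600),interpolation=0))
E
```

```text
(no output)
```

View pics/c2.png

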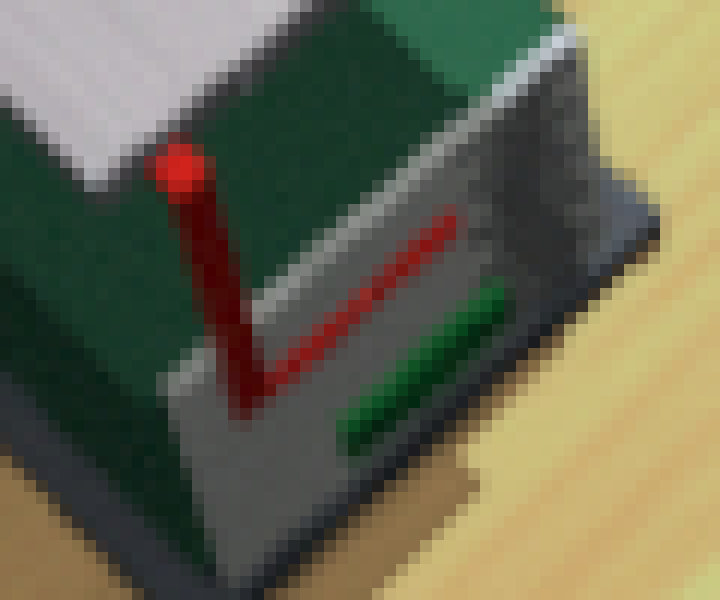

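```bash
python3 - <<'E'
from h import *
S=cam("scene")
n=np.array([np.cos(np.radians(-1)),np.sin(np.radians(-1)),0])
def px(u,v,x):
    o,d=ray(S,u,v);return (o+d*(x-o[0])/d[0]).round(1)
f=lambda a,b:(180+a/12,270+b/12)
for x in(630,635,640,645):
    print(x,"ball",px(*f(180,170),x),"needle",px(*f(245,400),x),px(*f(350,312),x),px(*f(455,222),x),"band",px(*f(350,437),x),px(*f(427,365),x),px(*f(507,295),x),
     "plate",px(*f(165,385),x),px(*f(570,35),x),px(*f(225,580),x))
s=state()
def go(p,r):
    Q=rpy(s["ee_rot"]);print("ROW",R.from_matrix(Q.T@rpy(r)).as_rotvec(degrees=True).round(1),(Q.T@(np.array(p)-s["ee_pos"])).round(1))
# rack
n=np.array([.9976,.0685,0]);ax=.5736*n+[0,0,.8192];row=np.array([-.0685,.9976,0])
top=np.array([492.9,140.8,74.5])-np.array([0,0,0])
f0=top-36*ax; print("pocket red mid floor",f0)
go(f0+row*40+ax*170,[180,35,3.9]); 
go([480,-200,420],[180,0,3.9]); 
E
```

```text
630 ball [ 630.  -245.3  189.1] needle [ 630.  -245.4   83.1] [ 630.  -216.6   79.6] [ 630.  -186.7   76.8] band [ 630.  -223.7   27.1] [ 630.  -200.9   27. ] [ 630.  -176.9   24.8] plate [ 630.  -261.4  117.2] [ 630.  -149.8  109.9] [ 630.  -261.7   15.8]
635 ball [ 635.  -247.9  199.9] needle [ 635.  -248.    95.3] [ 635.  -219.5   91.8] [ 635.  -190.    89.1] band [ 635.  -226.5   39.9] [ 635.  -204.    39.9] [ 635.  -180.3   37.7] plate [ 635.  -263.8  129. ] [ 635.  -153.5  121.7] [ 635.  -264.    28.9]
640 ball [ 640.  -250.4  210.8] needle [ 640.  -250.5  107.4] [ 640.  -222.4  104. ] [ 640.  -193.3  101.3] band [ 640.  -229.3   52.8] [ 640.  -207.1   52.8] [ 640.  -183.7   50.7] plate [ 640.  -266.1  140.7] [ 640.  -157.2  133.5] [ 640.  -266.4   41.9]
645 ball [ 645.  -252.9  221.6] needle [ 645.  -253.1  119.6] [ 645.  -225.3  116.2] [ 645.  -196.6  113.6] band [ 645.  -232.2   65.7] [ 645.  -210.2   65.7] [ 645.  -187.1   63.6] plate [ 645.  -268.4  152.5] [ 645.  -161.   145.4] [ 645.  -268.7   54.9]
pocket red mid floor [472.29995904 139.3855024   45.0088    ]
ROW [  6.1 -34.6  19.8] [ 593.1 -511.    29.8]
ROW [-0.1  0.  20.4] [ 355.3 -195.2 -206.5]
```

```bash
cat >> h.py <<'E'
def go(p,r,s=None):
    s=s or state();Q=rpy(s["ee_rot"]);rv=R.from_matrix(Q.T@rpy(r)).as_rotvec(degrees=True);d=Q.T@(np.array(p)-s["ee_pos"])
    print("ROW",rv.round(1).tolist(),d.round(1).tolist(),"rows",round(max(np.linalg.norm(rv)/8.59,np.linalg.norm(d)/50),1))
E
python3 - <<'E'
from h import *
T=cam("top")
for n,u,v,z in(("brush",348,136,10),("brushend",382,142,10),("jar",293,120,85),("mug",263,124,85),("bowl",211,130,35)):print(n,plane(T,u,v,z).round())
go([600,-420,320],[180,15,0]);go([685,-280,230],[180,35,0]);go([690,-210,95],[180,35,0])
E
```

```text
brush [ 747. -211.   10.]
brushend [ 731. -312.   10.]
jar [767. -39.  85.]
mug [753.  46.  85.]
bowl [746. 197.  35.]
ROW [3.1, -14.8, 24.2] [374.2, 54.8, -106.8] rows 7.9
ROW [7.3, -34.5, 23.5] [509.2, -37.7, -16.7] rows 10.2
ROW [7.3, -34.5, 23.5] [542.6, -99.2, 118.4] rows 11.3
```

carry_out(
  commands=[
    [3,-15,24,374,55,-107,1],
    [3,-15,24,374,55,-107,1],
    [3,-15,24,374,55,-107,1],
    [3,-15,24,374,55,-107,1],
    [3,-15,24,374,55,-107,1],
    [3,-15,24,374,55,-107,1],
    [3,-15,24,374,55,-107,1],
    [7.3,-34.5,23.5,509,-38,-17,1],
    [7.3,-34.5,23.5,509,-38,-17,1],
    [7.3,-34.5,23.5,509,-38,-17,1],
    [7.3,-34.5,23.5,509,-38,-17,1],
    [7.3,-34.5,23.5,509,-38,-17,1],
    [7.3,-34.5,23.5,509,-38,-17,1],
    [7.3,-34.5,23.5,542,-99,118,1],
    [7.3,-34.5,23.5,542,-99,118,1],
    [7.3,-34.5,23.5,542,-99,118,1],
    [7.3,-34.5,23.5,542,-99,118,1],
    [7.3,-34.5,23.5,542,-99,118,1],
  ],
)

```text
time_s: 1.9
ee_pos: [689.1, -212.3, 96.8]
ee_rot: [179.8, 35.1, -0.1]
force: [0.0, -0.1, 1.0]
gripper_width: 91.3
gripper_force: 0.0
```

```bash
python3 - <<'E'
from h import *
import pickle
s=state();im=grab_frame("wrist");pickle.dump((s,im),open("w1.pkl","wb"))
print(s["time_s"],s["ee_pos"],s["ee_rot"],s["force"],s["qpos"])
cv2.imwrite("pics/w1.png",im[:,:,::-1])
E
```

```text
1.9 [ 689.06378006 -212.29244549   96.76551959] [ 1.79803781e+02  3.50954241e+01 -8.88786514e-02] [ 0.03542057 -0.07387202  0.9626285 ] [-14.20685003  57.39466033  41.2778586   -9.13493811 115.2771793
  74.43798187]
```

View pics/w1.png

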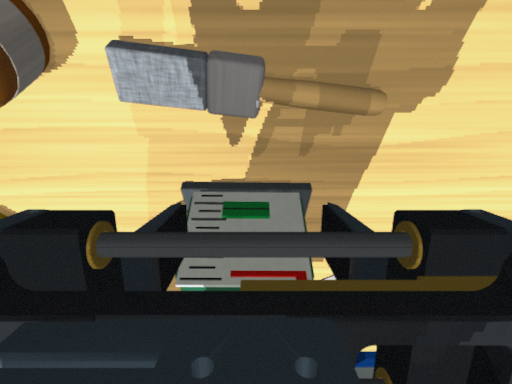

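```bash
python3 - <<'E'
from h import *
import pickle
s,im=pickle.load(open("w1.pkl","rb"));W=cam("wrist",s);S=cam("scene")
print("g",blobs(im,(50,120,60),(80,255,255),30),"r",blobs(im,(0,150,80),(8,255,255),20))
b=tri([(W,246,210),(S,215.6,300.4)]);print("band",b)
n=tri([(W,268.5,274),(S,209.2,295.8)]);print("needle",n)
f=lambda a,b:(180+a/12,270+b/12)
print("needle R end",tri([(W,231,273.5),(S,*f(455,222))]),"plate top corner",tri([(W,306,190),(S,*f(225,580))]))
o,d=ray(W,246,210);o2,d2=ray(W,268.5,274)
for x in(628,630,632,634):print(x,o+d*(x-o[0])/d[0])
for x in(634,636,638,640,642):print(x,o2+d2*(x-o2[0])/d2[0])
E
```

```text
g [([245.6, 204.5], [223, 202, 46, 6, 273]), ([245.0, 213.5], [222, 209, 47, 10, 377]), ([209.4, 288.9], [182, 288, 58, 3, 162])] r [([270.2, 273.8], [231, 271, 76, 9, 443])]
band (array([ 635.30886912, -203.95316832,   40.84578596]), [0.2, 0.2])
needle (array([ 641.72908362, -223.00085733,  109.20797524]), [0.2, 0.2])
needle R end (array([ 643.02052606, -194.34444081,  109.09087593]), [1.0, 1.0]) plate top corner (array([ 631.2081205 , -263.99280693,   13.72638425]), [3.1, 3.1])
628 [ 628.         -203.52860744   35.31177149]
630 [ 630.         -203.59963628   36.84828037]
632 [ 632.         -203.67066511   38.38478925]
634 [ 634.         -203.74169394   39.92129813]
634 [ 634.         -223.26508363  105.81130678]
636 [ 636.         -223.14725194  106.71042525]
638 [ 638.         -223.02942025  107.60954372]
640 [ 640.         -222.91158857  108.50866219]
642 [ 642.         -222.79375688  109.40778067]
```

```bash
cat >> h.py <<'E'
n=np.array([.9976,.0685,0]);ax=.5736*n+[0,0,.8192];row=np.array([-.0685,.9976,0]);f0=np.array([472.3,139.4,45.])
E
python3 - <<'E'
from h import *
go([680,-160,330],[180,25,0]);go([640,100,350],[180,35,3.9]);p=f0+row*180+ax*170;print(p);go(p,[180,35,3.9])
E
```

```text
ROW [0.2, 9.8, -0.1] [-140.6, -52.2, -184.4] rows 4.8
ROW [-2.1, -0.1, -3.4] [-185.6, -312.1, -178.7] rows 8.1
[557.2479712 325.647572  184.264    ]
ROW [-2.1, -0.1, -3.4] [-159.4, -538.3, 3.9] rows 11.2
```

carry_out(
  commands=[
    [0,10,0,-141,-52,-184,0.3],
    [0,10,0,-141,-52,-184,0.3],
    [0,10,0,-141,-52,-184,0.3],
    [0,10,0,-141,-52,-184,0.3],
    [0,10,0,-141,-52,-184,0.3],
    [-2,0,-3.4,-186,-312,-179,0.3],
    [-2,0,-3.4,-186,-312,-179,0.3],
    [-2,0,-3.4,-186,-312,-179,0.3],
    [-2,0,-3.4,-186,-312,-179,0.3],
    [-2,0,-3.4,-186,-312,-179,0.3],
    [-2,0,-3.4,-186,-312,-179,0.3],
    [-2.1,0,-3.4,-159,-538,4,0.3],
    [-2.1,0,-3.4,-159,-538,4,0.3],
    [-2.1,0,-3.4,-159,-538,4,0.3],
    [-2.1,0,-3.4,-159,-538,4,0.3],
    [-2.1,0,-3.4,-159,-538,4,0.3],
    [-2.1,0,-3.4,-159,-538,4,0.3],
    [-2.1,0,-3.4,-159,-538,4,0.3],
    [-2.1,0,-3.4,-159,-538,4,0.3],
  ],
)

```text
time_s: 3.85
ee_pos: [558.3, 326.0, 184.6]
ee_rot: [-179.9, 34.8, 4.1]
force: [-0.7, 0.4, 0.7]
gripper_width: 59.2
gripper_force: 0.0
```

```bash
python3 - <<'E'
from h import *
import pickle
s=state();im=grab_frame("wrist");pickle.dump((s,im),open("w2.pkl","wb"))
print(s["time_s"],s["ee_pos"],s["ee_rot"],s["force"],s["qpos"]);W=cam("wrist",s)
print("tcp px",proj(W,s["ee_pos"]))
for k,L in((240,64),(160,64),(80,36)):print(k,"pred top",proj(W,f0+row*(k-0)+ax*L))
cv2.imwrite("pics/w2.png",im[:,:,::-1])
E
```

```text
3.85 [558.25696788 325.96158845 184.61800822] [-179.87043974   34.79849536    4.1113696 ] [-0.70103609  0.41045293  0.74667732] [ 23.53576195  44.77349906  55.64110616  11.97600218 112.34358042
 110.76677   ]
tcp px [255.27876769 226.93349173]
240 pred top [199.40245098 191.82672516]
160 pred top [273.64257172 192.01374472]
80 pred top [339.72125322 186.73082974]
```

View pics/w2.png

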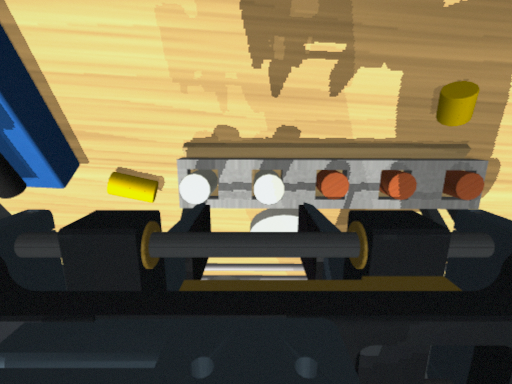

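```bash
python3 - <<'E'
from h import *
import pickle
s,im=pickle.load(open("w2.pkl","rb"));W=cam("wrist",s);T=cam("top");S=cam("scene")
h=cv2.cvtColor(im,cv2.COLOR_RGB2HSV)
kw=cv2.inRange(h,(0,0,205),(180,45,255));kr=cv2.inRange(h,(0,130,60),(14,255,255))
C=[]
for k in(kw,kr):
    k[:160]=0;k[215:]=0
    for c in cv2.findContours(k,cv2.RETR_EXTERNAL,cv2.CHAIN_APPROX_NONE)[0]:
        if cv2.contourArea(c)>200:
            (u,v),(a,b),g=cv2.fitEllipse(c);x,y,w,hh=cv2.boundingRect(c);C.append((u,v));print(round(u,1),round(v,1),round(a,1),round(b,1),(x,y,w,hh))
def on(c,u,v,p0):  # ray onto plane perpendicular to ax through p0
    o,d=ray(c,u,v);return o+d*(ax@(p0-o))/(ax@d)
C.sort()
for (u,v),k,L in zip(C,(240,160,80,0,-80),(64,64,36,36,36)):
    p0=f0+row*k+ax*L;p=on(W,u,v,p0);m,Q,o=W;print("top",p.round(1),"err row/perp",round(row@(p-p0),1),round(np.cross(row,ax)@(p-p0),1),"diam px exp",round(34*264.9/-(Q.T@(p-o))[2],1))
print(np.cross(row,ax))
t1=(110+105/4,195+65/4);t2=(110+225/4,195+60/4);s1=(210+338*120/380,125+57*95/300);s2=(210+295*120/380,125+100*95/300)
print(tri([(W,*C[0]),(T,*t1),(S,*s1)]),tri([(W,*C[1]),(T,*t2),(S,*s2)]))
E
```

```text
268.5 189.1 29.0 29.4 (254, 175, 30, 30)
194.0 188.7 28.5 30.2 (179, 174, 31, 30)
464.1 184.4 28.8 39.0 (443, 171, 41, 29)
397.3 184.0 28.0 37.0 (380, 170, 36, 30)
332.1 183.8 27.4 33.3 (316, 170, 33, 29)
top [494.9 387.1  95.5] err row/perp 5.6 3.4 diam px exp 31.6
top [500.2 307.3  95.6] err row/perp 5.6 3.2 diam px exp 31.6
top [489.6 230.1  72.5] err row/perp 9.3 3.5 diam px exp 28.9
top [494.8 153.5  72.5] err row/perp 12.5 3.4 diam px exp 28.9
top [500.   75.   72.7] err row/perp 13.8 3.1 diam px exp 28.9
[ 0.81723392  0.0561152  -0.5735415 ]
(array([494.23483828, 385.58522212,  92.19371196]), [2.8, 0.7, 2.2]) (array([500.48700345, 305.47392781,  93.1336002 ]), [2.6, 1.9, 2.3])
```

```bash
python3 - <<'E'
from h import *
P=np.array([500.2,307.3,95.6])
for d in(80,-36):go(P+ax*d,[180,35,3.9])
E
```

```text
ROW [-0.1, -0.3, 0.1] [2.3, 14.2, 27.5] rows 0.6
ROW [-0.1, -0.3, 0.1] [1.8, 14.4, 143.5] rows 2.9
```

carry_out(
  commands=[
    [0,0,0,2,14,28,0.3],
    [0,0,0,2,14,28,0.3],
    [0,0,0,2,14,60,0.3],
    [0,0,0,2,14,90,0.3],
    [0,0,0,2,14,115,0.3],
    [0,0,0,2,14,135,0.3],
    [0,0,0,2,14,143,0.3],
    [0,0,0,2,14,143,0.3],
  ],
)

```text
time_s: 4.7
ee_pos: [478.8, 307.4, 65.3]
ee_rot: [-179.8, 34.9, 4.1]
force: [0.1, 0.1, 0.3]
gripper_width: 59.1
gripper_force: 0.0
```

carry_out(
  commands=[
    [0,0,0,0,0,0,-1],
    [0,0,0,0,0,0,-1],
    [0,0,0,0,0,0,-1],
    [0,0,0,0,0,0,-1],
    [0,0,0,0,0,0,-1],
    [0,0,0,0,0,0,-1],
  ],
  force=20,
)

```text
time_s: 5.3
ee_pos: [478.2, 307.2, 65.1]
ee_rot: [-179.9, 34.9, 4.1]
force: [2.5, -2.2, 3.4]
gripper_width: 33.8
gripper_force: 19.9
```

carry_out(
  commands=[
    [0,0,0,0,0,-10,-1],
    [0,0,0,0,0,-30,-1],
    [0,0,0,0,0,-60,-1],
    [0,0,0,0,0,-100,-1],
    [0,0,0,0,0,-130,-1],
    [0,0,0,0,0,-130,-1],
  ],
)

```text
time_s: 5.9
ee_pos: [555.0, 313.7, 173.6]
ee_rot: [-179.6, 34.5, 4.2]
force: [0.3, 0.7, -1.3]
gripper_width: 33.6
gripper_force: 19.9
```

```bash
python3 - <<'E'
from h import *
s=state();print(s["ee_pos"],s["gripper_width"],s["gripper_force"],s["force"])
go([545,200,330],[180,15,0]);go([470,-204,320],[180,0,0]);go([470,-204,255],[180,0,0])
E
```

```text
[555.00082332 313.71883342 173.64016345] 33.641697427470746 19.90545004606247 [ 0.33360275  0.69587198 -1.29866956]
ROW [1.4, 19.6, 3.8] [-103.8, 111.8, -119.2] rows 3.9
ROW [0.9, 34.5, 4.0] [-184.1, 509.7, -54.5] rows 10.9
ROW [0.9, 34.5, 4.0] [-147.3, 510.1, -0.9] rows 10.6
```

carry_out(
  commands=[
    [1.4,19.6,3.8,-104,112,-119,-1],
    [1.4,19.6,3.8,-104,112,-119,-1],
    [1.4,19.6,3.8,-104,112,-119,-1],
    [1.4,19.6,3.8,-104,112,-119,-1],
    [1,34.5,4,-184,510,-55,-1],
    [1,34.5,4,-184,510,-55,-1],
    [1,34.5,4,-184,510,-55,-1],
    [1,34.5,4,-184,510,-55,-1],
    [1,34.5,4,-184,510,-55,-1],
    [1,34.5,4,-184,510,-55,-1],
    [1,34.5,4,-184,510,-55,-1],
    [1,34.5,4,-184,510,-55,-1],
    [1,34.5,4,-184,510,-55,-1],
    [1,34.5,4,-147,510,-1,-1],
    [1,34.5,4,-147,510,-1,-1],
    [1,34.5,4,-147,510,-1,-1],
    [1,34.5,4,-147,510,-1,-1],
  ],
)

```text
time_s: 7.6
ee_pos: [468.5, -203.9, 255.0]
ee_rot: [179.9, 0.5, 0.0]
force: [0.4, -0.3, -1.5]
gripper_width: 33.8
gripper_force: 19.9
```

```bash
python3 - <<'E'
from h import *
s=state();print(s["ee_pos"],s["ee_rot"],s["gripper_width"],s["gripper_force"],s["force"])
go([470,-204,255],[180,0,0])
E
```

```text
[ 468.45785237 -203.87618751  255.00019285] [1.79908057e+02 5.11692540e-01 2.88039622e-02] 33.8474584494957 19.90427702665329 [ 0.43861267 -0.32449009 -1.4931143 ]
ROW [0.1, 0.5, 0.0] [1.5, 0.1, -0.0] rows 0.1
```

carry_out(
  commands=[
    [0,0.5,0,1,0,8,-1],
    [0,0.5,0,1,0,13,-1],
    [0,0.5,0,1,0,17,-1],
    [0,0.5,0,1,0,21,-1],
    [0,0.5,0,1,0,25,-1],
    [0,0.5,0,1,0,29,-1],
    [0,0.5,0,1,0,33,-1],
    [0,0.5,0,1,0,37,-1],
    [0,0.5,0,1,0,41,-1],
    [0,0.5,0,1,0,45,-1],
    [0,0.5,0,1,0,47,-1],
    [0,0.5,0,1,0,47,-1],
    [0,0.5,0,1,0,47,-1],
    [0,0.5,0,1,0,47,-1],
  ],
)

```text
time_s: 9.0
ee_pos: [469.0, -204.8, 208.3]
ee_rot: [179.9, -0.0, -0.0]
force: [-0.5, -0.2, -0.4]
gripper_width: 33.5
gripper_force: 19.9
```

carry_out(
  commands=[
    [0,0,0,0,0,3,-1],
    [0,0,0,0,0,6,-1],
    [0,0,0,0,0,6,-1],
    [0,0,0,0,0,6,-0.1],
    [0,0,0,0,0,6,0.1],
    [0,0,0,0,0,6,0.3],
    [0,0,0,0,0,6,0.3],
    [0,0,0,0,0,-20,0.3],
    [0,0,0,0,0,-60,0.3],
    [0,0,0,0,0,-110,0.3],
    [0,0,0,0,0,-150,0.3],
    [0,0,0,0,0,-150,0.3],
  ],
)

```text
time_s: 10.2
ee_pos: [471.1, -205.4, 364.4]
ee_rot: [179.6, -0.7, -0.0]
force: [0.6, -0.6, 0.5]
gripper_width: 59.2
gripper_force: 0.0
```

```bash
python3 - <<'E'
from h import *
import pickle
s=state();print(s["time_s"],s["ee_pos"],s["ee_rot"],s["gripper_width"],s["force"])
b=grab_frame("scene");t=grab_frame("top");pickle.dump((b,t),open("p1.pkl","wb"))
a=b[:,:,::-1]
o=np.zeros((600,800,3),np.uint8);o[:,:400]=cv2.resize(a[190:320,130:240],(400,600),interpolation=0);o[:480,400:]=cv2.resize(t[140:250,310:400,::-1],(400,480),interpolation=0)
cv2.imwrite("pics/p1.png",o)
h=cv2.cvtColor(b,cv2.COLOR_RGB2HSV);k=cv2.inRange(h,(0,150,70),(10,255,255))|cv2.inRange(h,(170,150,70),(180,255,255))
ys,xs=np.nonzero(k[270:330,185:230])
for y in sorted(set(ys)):print(y+270,(xs[ys==y]+185).tolist())
# next long
P=np.array([494.9,387.1,95.6])
go([540,150,340],[180,15,0]);go(P+ax*90,[180,35,3.9]);go(P+ax*-36,[180,35,3.9])
E
```

```text
10.2 [ 471.09709338 -205.40393273  364.42123967] [ 1.79551365e+02 -6.73010380e-01 -1.00551198e-02] 59.19234949694905 [ 0.56966725 -0.61033075  0.53227031]
288 [196, 197]
289 [195, 196, 197, 198]
290 [194, 195, 196, 197, 198, 199]
291 [195, 196, 197, 198, 199]
292 [195, 196, 197, 198]
293 [196, 197, 198, 199]
294 [197, 198, 199, 218]
295 [197, 198, 199, 217, 218]
296 [197, 198, 199, 215, 216, 217]
297 [198, 199, 200, 214, 215, 216]
298 [198, 199, 200, 213, 214]
299 [199, 200, 212, 213]
300 [199, 200, 201, 211, 212]
301 [199, 200, 201, 210, 211]
302 [199, 200, 201, 209, 210]
303 [200, 201, 202, 208, 209]
304 [200, 201, 202, 207, 208]
305 [200, 201, 202, 205, 206, 207]
306 [200, 201, 202, 203, 204, 205, 206]
307 [201, 202, 203, 204, 205]
308 [201, 202, 203]
309 [201, 202]
ROW [0.2, -15.1, -0.0] [70.8, -354.6, 17.6] rows 7.2
ROW [-1.0, -35.1, -3.8] [76.9, -595.8, 187.5] rows 12.6
ROW [-1.0, -35.1, -3.8] [4.6, -591.1, 290.6] rows 13.2
```

View pics/p1.png

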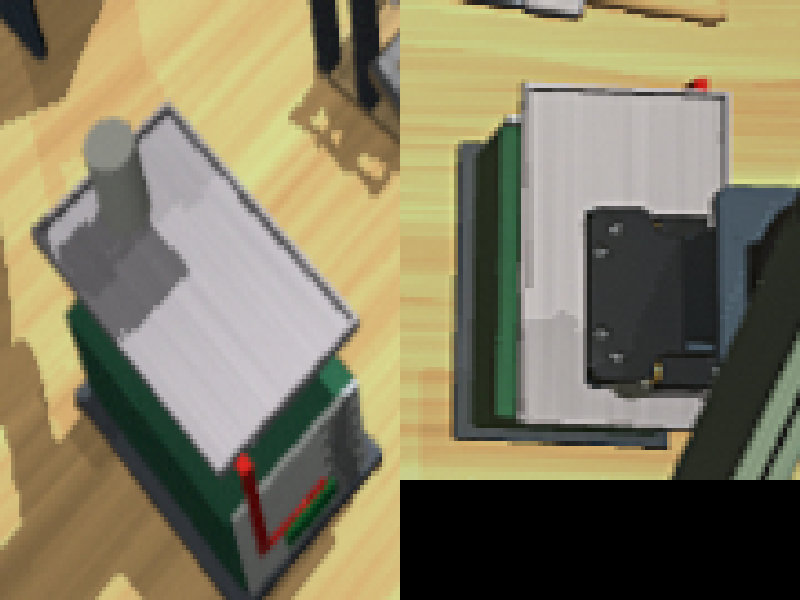

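```bash
python3 - <<'E'
from h import *
import pickle
S=cam("scene");b,t=pickle.load(open("p1.pkl","rb"));a=cv2.cvtColor(cv2.imread("pics/scene0.png"),cv2.COLOR_BGR2RGB)
for z in(109,79,74,69,41):print(z,proj(S,[641.7,-223,z]))
red=lambda i:(i[:,:,0].astype(float)-(i[:,:,1].astype(float)+i[:,:,2])/2).clip(30)-30
def col(i):
    w=red(i)[270:330,185:230];ys,xs=np.mgrid[270:330,185:230];return (w*xs).sum()/w.sum(),(w*ys).sum()/w.sum(),w.sum()
print(col(a),col(b))
A=red(a)[260:330,180:235].astype(np.float32);B=red(b)[260:330,180:235].astype(np.float32)
print(cv2.phaseCorrelate(A,B))
E
```

```text
109 [209.24485505 295.7549431 ]
79 [210.44925719 300.86189212]
74 [210.64464331 301.69037535]
69 [210.8385479  302.51257652]
41 [211.89780732 307.00408619]
(np.float64(211.13971849571146), np.float64(311.7703760721355), np.float64(22735.0)) (np.float64(211.62506958250498), np.float64(313.5914512922465), np.float64(25150.0))
((1.821835881143489, 6.365364205471163), 0.7981827546049047)
```

carry_out(
  commands=[
    [0,-15,0,71,-355,18,0.3],
    [0,-15,0,71,-355,18,0.3],
    [0,-15,0,71,-355,18,0.3],
    [0,-15,0,71,-355,18,0.3],
    [0,-15,0,71,-355,18,0.3],
    [0,-15,0,71,-355,18,0.3],
    [0,-15,0,71,-355,18,0.3],
    [-1,-35,-3.8,95,-596,150,0.3],
    [-1,-35,-3.8,95,-596,150,0.3],
    [-1,-35,-3.8,95,-596,150,0.3],
    [-1,-35,-3.8,95,-596,150,0.3],
    [-1,-35,-3.8,95,-596,150,0.3],
    [-1,-35,-3.8,95,-596,150,0.3],
    [-1,-35,-3.8,77,-596,188,0.3],
    [-1,-35,-3.8,77,-596,188,0.3],
    [-1,-35,-3.8,77,-596,188,0.3],
    [-1,-35,-3.8,77,-596,188,0.3],
  ],
)

```text
time_s: 12.0
ee_pos: [548.0, 391.0, 171.0]
ee_rot: [-179.8, 34.7, 3.9]
force: [-0.4, 0.6, 0.6]
gripper_width: 59.3
gripper_force: 0.0
```

```bash
python3 - <<'E'
from h import *
P=np.array([494.9,387.1,95.6])
s=state();im=grab_frame("wrist");W=cam("wrist",s);h=cv2.cvtColor(im,cv2.COLOR_RGB2HSV);k=cv2.inRange(h,(0,0,190),(180,45,255))
print("pred",proj(W,P),"whites",blobs(cv2.bitwise_and(im,im,mask=k),(0,0,150),(180,50,255),150))
print(s["time_s"]);go(P+ax*-36,[180,35,3.9],s)
E
```

```text
pred [255.39551785 195.03246795] whites [([256.8, 197.0], [240, 180, 40, 34, 923]), ([261.8, 270.6], [226, 264, 81, 16, 425])]
12.0
ROW [-0.2, -0.3, -0.0] [-0.9, 0.7, 128.3] rows 2.6
```

Prediction matches the seen white top (255,195 against 257,197). Grasp.

carry_out(
  commands=[
    [0,0,0,-1,1,30,0.3],
    [0,0,0,-1,1,60,0.3],
    [0,0,0,-1,1,90,0.3],
    [0,0,0,-1,1,115,0.3],
    [0,0,0,-1,1,128,0.3],
    [0,0,0,-1,1,128,0.3],
    [0,0,0,-1,1,128,-1],
    [0,0,0,-1,1,128,-1],
    [0,0,0,-1,1,128,-1],
    [0,0,0,-1,1,128,-1],
    [0,0,0,-1,1,128,-1],
    [0,0,0,-1,1,128,-1],
  ],
  force=20,
)

```text
time_s: 13.25
ee_pos: [473.0, 385.3, 65.1]
ee_rot: [-179.9, 34.9, 3.9]
force: [3.5, -0.3, 4.2]
gripper_width: 33.6
gripper_force: 20.0
```

carry_out(
  commands=[
    [0,0,0,0,0,-10,-1],
    [0,0,0,0,0,-30,-1],
    [0,0,0,0,0,-60,-1],
    [0,0,0,0,0,-100,-1],
    [0,0,0,0,0,-130,-1],
    [0,0,0,0,0,-130,-1],
  ],
)

```text
time_s: 13.85
ee_pos: [549.3, 390.6, 173.4]
ee_rot: [-179.7, 34.6, 3.9]
force: [0.1, 1.0, -1.3]
gripper_width: 33.5
gripper_force: 20.0
```

```bash
python3 - <<'E'
from h import *
s=state();print(s["time_s"])
go([560,200,350],[180,15,0]);go([565,-204,350],[180,0,0]);go([565,-204,250],[180,0,0])
E
```

```text
13.85
ROW [1.4, 19.6, 3.6] [-102.3, 190.2, -144.8] rows 5.2
ROW [0.9, 34.6, 3.7] [-121.1, 593.7, -133.7] rows 12.4
ROW [0.9, 34.6, 3.7] [-64.3, 594.0, -51.4] rows 12.0
```

carry_out(
  commands=[
    [1.4,19.6,3.6,-102,190,-145,-1],
    [1.4,19.6,3.6,-102,190,-145,-1],
    [1.4,19.6,3.6,-102,190,-145,-1],
    [1.4,19.6,3.6,-102,190,-145,-1],
    [1.4,19.6,3.6,-102,190,-145,-1],
    [1,34.6,3.7,-121,594,-134,-1],
    [1,34.6,3.7,-121,594,-134,-1],
    [1,34.6,3.7,-121,594,-134,-1],
    [1,34.6,3.7,-121,594,-134,-1],
    [1,34.6,3.7,-121,594,-134,-1],
    [1,34.6,3.7,-121,594,-134,-1],
    [1,34.6,3.7,-121,594,-134,-1],
    [1,34.6,3.7,-121,594,-134,-1],
    [1,34.6,3.7,-121,594,-134,-1],
    [1,34.6,3.7,-64,594,-51,-1],
    [1,34.6,3.7,-64,594,-51,-1],
    [1,34.6,3.7,-64,594,-51,-1],
    [1,34.6,3.7,-64,594,-51,-1],
  ],
)

```text
time_s: 15.65
ee_pos: [563.0, -203.3, 248.5]
ee_rot: [179.9, 0.5, 0.1]
force: [1.0, 0.5, -0.5]
gripper_width: 33.7
gripper_force: 20.0
```

```bash
python3 - <<'E'
from h import *
s=state();print(s["time_s"],s["force"])
go([565,-204,172],[180,0,0])
E
```

```text
15.65 [ 0.9519621   0.520558   -0.47481959]
ROW [0.1, 0.5, 0.1] [2.7, 0.7, 76.5] rows 1.5
```

carry_out(
  commands=[
    [0,0.5,0,2,1,20,-1],
    [0,0.5,0,2,1,36,-1],
    [0,0.5,0,2,1,42,-1],
    [0,0.5,0,2,1,46,-1],
    [0,0.5,0,2,1,50,-1],
    [0,0.5,0,2,1,54,-1],
    [0,0.5,0,2,1,58,-1],
    [0,0.5,0,2,1,62,-1],
    [0,0.5,0,2,1,66,-1],
    [0,0.5,0,2,1,70,-1],
    [0,0.5,0,2,1,74,-1],
    [0,0.5,0,2,1,77,-1],
    [0,0.5,0,2,1,77,-1],
    [0,0.5,0,2,1,77,-1],
    [0,0.5,0,2,1,77,-1],
  ],
)

```text
time_s: 17.15
ee_pos: [564.6, -205.3, 172.0]
ee_rot: [179.9, -0.1, 0.1]
force: [-1.1, 0.5, -0.4]
gripper_width: 33.3
gripper_force: 20.0
```

carry_out(
  commands=[
    [0,0,0,0,0,3,-1],
    [0,0,0,0,0,5,-1],
    [0,0,0,0,0,5,-1],
    [0,0,0,0,0,5,-0.1],
    [0,0,0,0,0,5,0.1],
    [0,0,0,0,0,5,0.3],
    [0,0,0,0,0,5,0.3],
    [0,0,0,0,0,-20,0.3],
    [0,0,0,0,0,-60,0.3],
    [0,0,0,0,0,-110,0.3],
    [0,0,0,0,0,-160,0.3],
    [0,0,0,0,0,-190,0.3],
    [0,0,0,0,0,-190,0.3],
    [0,0,0,0,0,-190,0.3],
    [0,0,0,0,0,-190,0.3],
  ],
)

```text
time_s: 18.65
ee_pos: [563.8, -204.7, 360.1]
ee_rot: [179.9, 0.1, 0.1]
force: [-0.6, 0.2, 0.3]
gripper_width: 59.3
gripper_force: 0.0
```

```bash
python3 - <<'E'
from h import *
import pickle
s=state();print(s["time_s"],s["ee_pos"],s["gripper_width"],s["force"])
b=grab_frame("scene");pickle.dump(b,open("p2.pkl","wb"))
o=np.zeros((600,800,3),np.uint8);o[:,:400]=cv2.resize(b[190:320,130:240,::-1],(400,600),interpolation=0);o[:,400:]=cv2.resize(b[285:325,190:230,::-1],(400,600),interpolation=0)
cv2.imwrite("pics/p2.png",o)
a=cv2.cvtColor(cv2.imread("pics/scene0.png"),cv2.COLOR_BGR2RGB);b1,_=pickle.load(open("p1.pkl","rb"))
red=lambda i:((i[:,:,0].astype(float)-(i[:,:,1].astype(float)+i[:,:,2])/2).clip(30)-30)[260:345,180:235].astype(np.float32)
print(cv2.phaseCorrelate(red(a),red(b)),cv2.phaseCorrelate(red(b1),red(b)))
h=cv2.cvtColor(b,cv2.COLOR_RGB2HSV);k=cv2.inRange(h,(0,150,70),(10,255,255))|cv2.inRange(h,(170,150,70),(180,255,255))
ys,xs=np.nonzero(k[270:330,185:230])
for y in sorted(set(ys)):print(y+270,(xs[ys==y]+185).tolist())
E
```

```text
18.65 [ 563.83082103 -204.70083637  360.07717299] 59.27738820161384 [-0.56114285  0.24835861  0.32279279]
((2.926625385199671, 12.664520227204392), 0.6838442760043674) ((1.5946590540239534, 5.945869789469597), 0.8287520316795066)
294 [198]
295 [197, 198, 199]
296 [196, 197, 198, 199]
297 [196, 197, 198, 199, 200]
298 [198, 199, 200]
299 [199, 200, 219]
300 [199, 200, 201, 218, 219]
301 [199, 200, 201, 217, 218]
302 [199, 200, 201, 216, 217]
303 [200, 201, 202, 214, 215, 216]
304 [200, 201, 202, 213, 214, 215]
305 [200, 201, 202, 212, 213, 214]
306 [200, 201, 202, 211, 212, 213]
307 [201, 202, 203, 210, 211, 212]
308 [201, 202, 203, 209, 210, 211]
309 [201, 202, 203, 208, 209, 210]
310 [202, 203, 207, 208]
311 [202, 203, 204, 206, 207]
312 [202, 203, 204, 205, 206]
313 [202, 203, 204, 205]
314 [203]
```

View pics/p2.png

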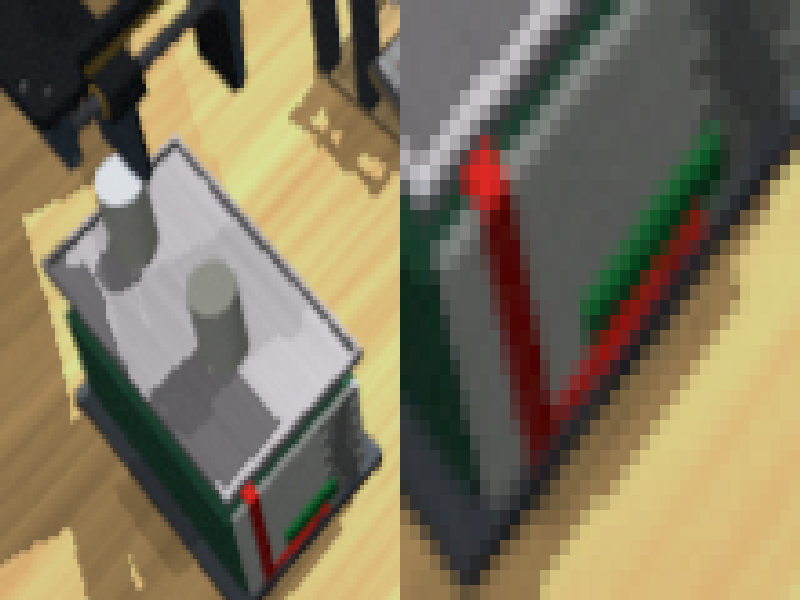

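```bash
python3 - <<'E'
from h import *
go([650,-300,350],[180,15,0]);go([690,-280,230],[180,35,0]);go([689,-212,96.8],[180,35,0])
E
```

```text
ROW [0.1, -14.9, 0.1] [86.0, 95.4, 9.8] rows 2.6
ROW [0.1, -34.9, 0.1] [126.3, 75.4, 129.8] rows 4.1
ROW [0.1, -34.9, 0.1] [125.6, 7.3, 262.9] rows 5.8
```

carry_out(
  commands=[
    [0,-15,0,86,95,10,0.3],
    [0,-15,0,86,95,10,0.3],
    [0,-15,0,86,95,10,0.3],
    [0,-35,0,126,75,130,0.3],
    [0,-35,0,126,75,130,0.3],
    [0,-35,0,126,75,130,0.3],
    [0,-35,0,126,75,130,0.3],
    [0,-35,0,126,7,263,0.3],
    [0,-35,0,126,7,263,0.3],
    [0,-35,0,126,7,263,0.3],
    [0,-35,0,126,7,263,0.3],
    [0,-35,0,126,7,263,0.3],
    [0,-35,0,126,7,263,0.3],
  ],
)

```text
time_s: 20.0
ee_pos: [692.1, -214.3, 104.4]
ee_rot: [179.6, 34.4, -0.2]
force: [-0.1, 0.1, -0.2]
gripper_width: 58.7
gripper_force: 0.0
```

```bash
python3 - <<'E'
from h import *
import pickle
s=state();im=grab_frame("wrist");b=grab_frame("scene");W=cam("wrist",s);S=cam("scene");print(s["time_s"],s["ee_pos"],s["ee_rot"])
print("g",blobs(im,(50,120,60),(80,255,255),30),"r",blobs(im,(0,150,80),(8,255,255),20))
cv2.imwrite("pics/w3.png",cv2.resize(im[170:300,170:330,::-1],(800,600),interpolation=0))
for x in(634,635.3,641.7):
    for z in (60,50,40.8,32,25):print(x,z,proj(W,[x,-223 if x>640 else -204,z]).round(1))
E
```

```text
20.0 [ 692.1256081  -214.32497219  104.38315318] [179.63321899  34.4123504   -0.21910833]
g [([238.1, 200.4], [222, 199, 44, 6, 129]), ([242.4, 210.7], [221, 206, 46, 9, 342])] r [([273.3, 210.3], [232, 202, 65, 30, 477]), ([296.8, 268.6], [291, 258, 12, 22, 200])]
634 60 [243.9 223.2]
634 50 [244.1 214.9]
634 40.8 [244.3 207.6]
634 32 [244.5 200.9]
634 25 [244.6 195.8]
635.3 60 [243.9 222.4]
635.3 50 [244.1 214.1]
635.3 40.8 [244.3 206.8]
635.3 32 [244.4 200.1]
635.3 25 [244.6 195. ]
641.7 60 [263.9 218.3]
641.7 50 [263.6 209.9]
641.7 40.8 [263.4 202.6]
641.7 32 [263.1 195.9]
641.7 25 [262.9 190.8]
```

View pics/w3.png

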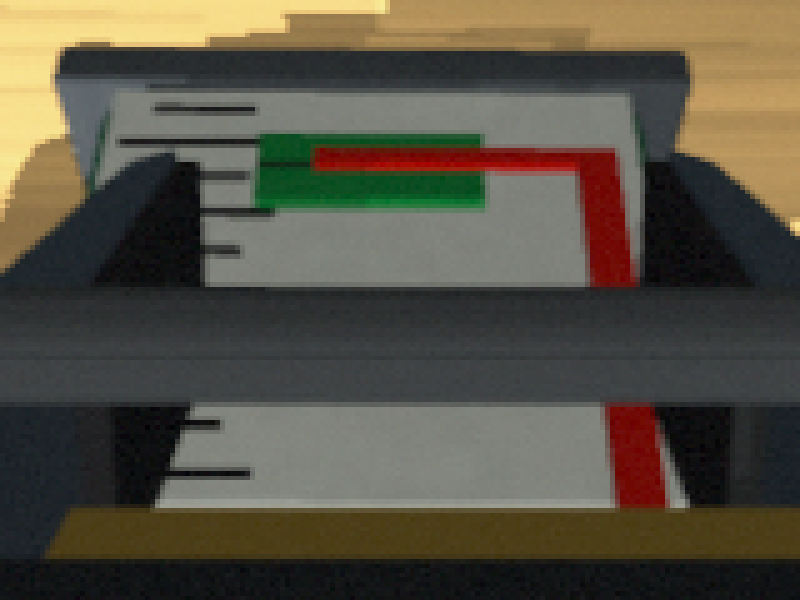

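```bash
python3 -c "
from workcell import workorder;print(workorder.job_done())"
```

```text
the job is handed in; nothing more can be done
None
```

I moved both long cylinders onto the pan and left the three short ones in the rack. The needle settled about 3 mm from the middle of the green band (limit 9 mm), and I handed the job in at about 20 s. No verdict came back.

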